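Set up the biscuit shot under the recipe camera

TASK

Keeping the small wooden board flat on the worktop, slide it with its two biscuits along until it lies centred on the thin cork mat in front of the camera, its long side parallel to the mat's long side. Then take the camera stand by the hand grip on its top, squeeze in the clutch button, and pull the camera straight up past the first stop to the second stop, fully extended. Finish there still holding it up with the button squeezed in (it does not latch at the second stop; I shall tighten the collar while you hold), and leave the other things where they are.

Things in the scene. Friction and masses are not known exactly. Their poses are not given: they have to be found in the camera images.
- board: Small plain wooden serving board lying flat, 100 x 52 x 10 mm, rounded edges, about 0.12 kg, loose. Origin: centre of its underside; x along its 100 mm length, z up. A gripper can straddle its 52 mm width from above, the biscuits standing between the fingers, or push it.
- biscuit_a: Round biscuit, 38 mm across and 9 mm thick, lying loose on the board's top. Origin: centre of its underside.
- biscuit_b: The second such biscuit on the board. Origin: centre of its underside.
- mat: Thin rectangular cork mat with a stitched border, 150 x 115 mm and 1 mm thick, stuck flat to the worktop in front of the camera; too thin to catch the board. Origin: centre of its underside; x along its 150 mm length, y along its 115 mm width, z up.
- stand: Camera stand fixed by its suction foot: black foot 120 mm across, upright dark outer tube 28 mm across with a ribbed black twist collar whose top is 151 mm up. Origin: centre of the underside of the foot, z up. The camera looks along its -y, the clutch button faces its -x.
- mast (a joint): How far the inner tube, with the camera and the grip, is drawn up out of the outer tube (m): 0 stowed, 0.050 first stop, 0.100 second stop = end of travel. Drawing it up takes about 4 N; let go, it sinks by its weight. While the button is out, a pin locks it at 0 and at the first stop; nothing locks it at the second stop.
- clutch (a joint): How far the clutch button is pressed into the grip (m): 0 out, 0.006 fully in. Springs back; takes 3 N to start and 6 N fully in. The lock pin clears from 0.0047 on, so the button must stay squeezed while pulling, or the pin drops in at the first stop.
- grip_mid (a point): Middle of the hand grip on top of the stand, by which the camera head is held; 206 mm up when stowed, rises with the mast; axes as the stand's. The grip is a grey upright block 28 mm along x, 26 mm along y, 54 mm high, over a 34 mm yoke. Fingers from above, closing along x, squeeze the button against the grip's back.
- button_face (a point): Centre of the outer face of the clutch button, a black pad 18 mm wide and 27 mm high in the -x face of the grip, standing 7 mm proud when out, pressed along the stand's +x. Moves with the button and the mast.
- lens (a point): Front of the camera's lens. The camera, 60 x 26 x 40 mm, hangs on the -y side of the head, tilted down, its top 30 mm lower than the middle of the grip. Rises with the mast.
- matchbox: Matchbox 36 x 52 x 14 mm lying between the mat and the stand; a bystander. Origin: centre of its underside.
- spoon_a: Steel spoon 195 mm long lying at the far left; a bystander. Origin: centre of its underside.
- garlic: Garlic bulb 60 mm across to the right of the board; a bystander. Origin: centre of its underside.
- gas_lighter: Hob lighter 212 mm long lying at the right; a bystander. Origin: centre of its underside.
- jar_tall: Glass jar with a dark cap, 67 mm across and 121 mm high, behind the mat and right of the stand; a bystander. Origin: centre of its underside.
- onion: Onion 83 mm across and 94 mm high beyond the garlic; a bystander. Origin: centre of its underside.
Not all that is in view belongs to the job. Of the things that look like the board, the larger one is meant.

How it is judged:
By the outcome, as a careful person would: the job done as asked, in the order asked, and still so for the second after the job is handed in, while the arm keeps its last pose, push and grip.
It also fails if it takes over 58 s, if anything falls off the work surface, if the arm or the gripper's body presses on something with over 40 N, if the wrist force passes 120 N, or if a joint passes its speed limit or range.

ROBOT

A 6-joint arm with a two-finger parallel gripper is mounted at the origin on a cart in front of the work surface, level with it; the furniture and walls round the work are solid. World frame = base frame: x ahead of the robot, y to its left, z up, the work surface at z = 0. Lengths are in m, angles in rad, forces in N, time in s.
With the tool pointing down it reaches from about 0.35 to 0.975 m from the base axis. Payload 4.9 kg.
Tool frame: the origin (TCP) lies midway between the tips of the shut fingers; the grasp point (between the pads) lies 19 mm behind it; z points along the fingers, y is the line along which they close (so a half turn about z gives the same grasp; the last joint's range is limited). The gripper opens to 85 mm and grips with 20 to 120 N. Pads are 22 mm wide; open, the fingers measure 114 mm over their backs; the gripper's body (76 mm by 85 mm) begins 54 mm behind the grasp point. The pads swing forward as they close: fully open they stand 13 mm farther back than shut.
Start: joints at [1.073, 0.053, 1.613, -0, 1.476, -0.119], TCP at [0.231, 0.581, 0.231] pointing down, gripper open.
Joint ranges: [-3.01, 3.01], [-1.01, 2.22], [0.06, 2.58], [-1.02, 4.17], [0.09, 2.62], [-3.14, 3.14]. Speed limits (rad/s): [2.57, 2.57, 3.14, 3.14, 3.14, 3.14].

INTERFACE

Orientations are given as a unit quaternion [w, x, y, z].
In Python, from plant import state, grab_frame, job_done, cut_out, place_of gives the robot as it stands.
- The arm moves only by the tool jog_arm, never from a script. Its argument "motion" is text: rows parted by semicolons, each of 7 numbers parted by spaces: the opening in per cent of the stroke, from 0 (shut) to 100 (fully open), then the shift along the tool's x, y, z as a fraction of full scale, then the turn, a rotation vector about the tool's x, y, z as a fraction of full scale. A call has exactly 5 rows; each row is the pose to reach, as a shift and turn from the pose commanded when the call began, along the tool's axes at that moment; what a row does not reach only later rows make up. Full scale, the value 1, is 50 cm for a shift and 1.5 rad for a turn. A row lasts 1/8 s, in which the tool goes at most 62.5 mm and 10.7 degrees, less where a joint would pass 70% of its speed; a pose out of reach is approached as far as the arm can. A call with a number of a shift or a turn outside -1 to 1 is refused whole. A call with a gripper value outside its range is refused whole. The fingers move at their own pace and stop on an object; the grip force is fixed at half the most. Time passes only in rows, so rows that repeat a pose let the fingers close, or fill a call up. It gives the time, the measured TCP pose, the force, the opening and the grip force at its end, in the units of the state.
- state(): the state, without advancing time (a new reading comes with each control period).
- grab_frame(name): name is "side" or "top" or "wrist"; returns a dict with "color" (384x512x3 uint8, red, green, blue), "range_z" (384x512 float32, m along the optical axis (not along the pixel's ray), 0 where there is no reading), "intrinsics" (3x3 intrinsics, pixels), "world_from_camera" (4x4, takes a point from camera to world coordinates). Camera axes: x right, y up, looking along -z (the intrinsics and any distortion apply to the point x, -y, -z); pixel columns grow to the right and rows downward; lengths in m; the calibration is good to about 2 mm. A picture is of the moment at which its call begins.
- job_done(): hands the job in; it is judged then, once.
Trained networks look in the newest picture that a camera, given by its name, has taken for a name from the list of things; names that differ only in an ending like _2 or _b are one class to them, and where a whole thing is asked for, a point or a joint stands for the part that bears it (a point fixed in the world has none). Each returns a list of dicts, best first, with "p" (0 to 1); they miss things now and then, are a little off and sometimes report something else, mostly with a low value. They report only what shows in the picture. A call takes as long as a camera call. They do not tell look-alikes from the thing itself.
- cut_out(camera, thing): "pixels" (384x512 bool, what is visible of it).
- place_of(camera, thing): "at" ([x, y, z] in m, in world coordinates, good to about 4 mm: a listed point, or the origin of a listed thing).
The state is a dict: "time": time; "joint_pos": joint angles; "joint_vel": joint speeds; "joint_efforts": joint torques, N m; "tool_pos": TCP position; "tool_rot": TCP orientation; "contact_force": force on the tool from outside, world axes, zero at the start; "ft_torque": the same for the moment, N m; "gripper_width": opening from 0.0 (shut) to 1.0 (fully open); "grasp_force": force on a finger pad.
Only numpy, scipy, OpenCV 4.12 (cv2) and the standard library are available. Lean on these libraries where they do the work, as an engineer would, in place of code of your own. Each camera call takes 0.05 s, during which the arm holds its last target. There are 200 camera calls.

## Working session

There is one attempt and no reset: what is moved stays moved. The work goes in short steps, Python scripts to look and compute and a tool call to move; the robot and the scene stay as the last step left them, time stands still between calls to the robot, and variables do not carry over. Pictures are saved under pics/ and viewed, at most 10 in all, crops included, and the job is handed in when it is done.

Besides the shell and the picture viewer there is one more tool, called after ">>>" as a command line: name --argument value ..., lists and objects as JSON in quotes. jog_arm: Moves the arm, as the interface text tells. Shift numbers are shares of 50 cm and turn numbers shares of 1.5 rad, none past 1 either way. Its arguments: {"type":"object","properties":{"motion":{"type":"string"}},"required":["motion"]}

```bash
mkdir -p pics
cat > h.py <<'E'
import numpy as np, cv2
from plant import *
def pts(f):
    K=np.array(f["intrinsics"]);T=np.array(f["world_from_camera"]);d=f["range_z"]
    v,u=np.mgrid[0:d.shape[0],0:d.shape[1]]
    X=np.stack([(u-K[0,2])/K[0,0]*d,-(v-K[1,2])/K[1,1]*d,-d],-1)
    P=X@T[:3,:3].T+T[:3,3]; P[d<=0]=np.nan
    return P
def save(f,n): cv2.imwrite("pics/"+n,f["color"][:,:,::-1])
def rect(P,m,zlo,zhi):
    q=P[m]; q=q[(q[:,2]>zlo)&(q[:,2]<zhi)]
    r=cv2.minAreaRect((q[:,:2]*1000).astype(np.float32))
    return len(q),np.round(r[0],1),np.round(r[1],1),round(r[2],1),np.round(np.median(q[:,2])*1000,1)
E
python3 - <<'E'
from h import *
s=state();print(s["time"],s["tool_pos"],s["tool_rot"],s["contact_force"],s["gripper_width"])
fs={}
for c in["top","side"]:
    f=grab_frame(c);fs[c]=f;save(f,c+"0.png")
    print(c,f["world_from_camera"][:3,3])
    for t in["board","biscuit_a","mat","stand","grip_mid","button_face","lens","matchbox","garlic","jar_tall","onion"]:
        print(c,t,[(round(r["p"],2),np.round(r["at"],3).tolist()) for r in place_of(c,t)[:3]])
P=pts(fs["top"])
for t in["board","mat","matchbox"]:
    for r in cut_out("top",t)[:2]:
        m=r["pixels"];print(t,round(r["p"],2),m.sum(),np.argwhere(m).mean(0)[::-1],rect(P,m,-.02,.05))
E
```

```text
0.0 [0.23081696 0.58013281 0.23003274] [-3.16180795e-04  1.88271650e-01  9.82116427e-01 -1.00463428e-03] [-0.14138751 -0.54049593  0.40874523] 0.9989743496605469
top [ 0.18913059 -0.01302564  1.69451397]
top board [(0.7, [0.423, -0.12, 0.001]), (0.49, [0.43, -0.277, 0.004]), (0.36, [0.444, 0.187, -0.004])]
top biscuit_a [(0.61, [0.394, -0.13, 0.011]), (0.61, [0.441, -0.125, 0.011])]
top mat [(0.92, [0.443, 0.187, -0.003]), (0.63, [0.432, -0.625, -0.0])]
top stand [(0.6, [0.432, -0.623, 0.003]), (0.55, [0.527, 0.444, 0.004])]
top grip_mid [(0.68, [0.526, 0.449, 0.004]), (0.65, [0.527, 0.452, 0.202])]
top button_face []
top lens [(0.58, [0.484, 0.384, 0.137])]
top matchbox [(0.63, [0.41, 0.29, -0.002])]
top garlic [(0.42, [0.458, -0.396, -0.003])]
top jar_tall [(0.66, [0.623, 0.305, -0.002])]
top onion [(0.49, [0.464, -0.52, -0.005])]
side [ 0.17024841 -0.68338513  1.44367339]
side board [(0.69, [0.431, -0.274, 0.0]), (0.57, [0.422, -0.125, 0.003])]
side biscuit_a [(0.59, [0.396, -0.126, 0.013]), (0.57, [0.44, -0.122, 0.008])]
side mat [(0.93, [0.442, 0.181, 0.0])]
side stand [(0.56, [0.526, 0.448, -0.001])]
side grip_mid [(0.54, [0.52, 0.447, 0.206])]
side button_face []
side lens []
side matchbox [(0.44, [0.41, 0.291, 0.002])]
side garlic [(0.66, [0.461, -0.401, 0.004]), (0.58, [0.397, -0.127, 0.011])]
side jar_tall [(0.71, [0.624, 0.306, -0.002]), (0.56, [0.43, 0.59, 0.003])]
side onion [(0.78, [0.466, -0.519, 0.0])]
mat 0.93 710 [215.23521127 215.50140845] (708, array([438.8, 186. ]), array([142.7, 116.2]), 1.6, np.float64(0.3))
matchbox 0.25 259 [156.48648649 194.32046332] (13, array([513.8, 471.8]), array([119.3,  46.5]), 79.0, np.float64(19.1))
```

View pics/top0.png

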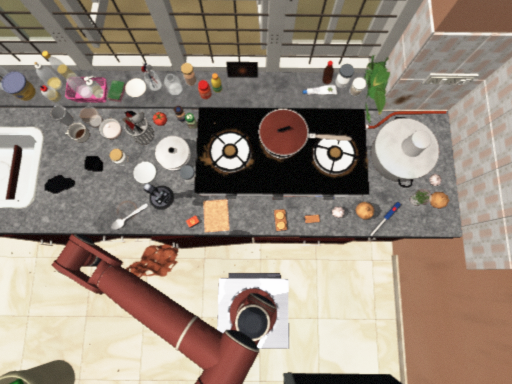

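View pics/side0.png

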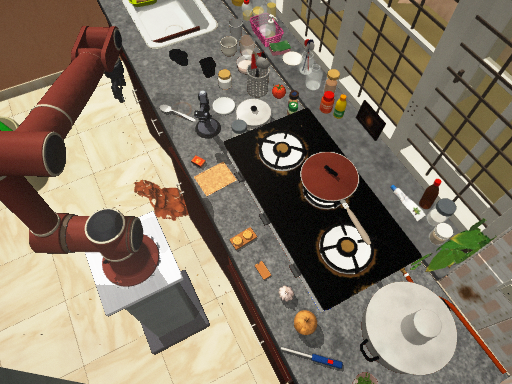

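Run:
```python
from h import *
for c in["top","side"]:
    f=grab_frame(c);P=pts(f)
    for t in["board","mat","biscuit_a","grip_mid","stand"]:
        for r in cut_out(c,t)[:3]:
            m=r["pixels"]
            lo,hi=(-.01,.015) if t in("board","mat") else (-.05,.5)
            try: print(c,t,round(r["p"],2),m.sum(),rect(P,m,lo,hi))
            except Exception as e: print(c,t,m.sum(),e)
    # grip top
    Z=P[...,2];m=(Z>.222)&(Z<.245)&(abs(P[...,0]-.525)<.05)&(abs(P[...,1]-.447)<.05)
    if m.sum()>3: print(c,"griptop",m.sum(),rect(P,m,0,1))
```

```text
top board 0.71 132 (114, array([ 419.2, -122.8]), array([99.5, 51.1]), 6.0, np.float64(8.7))
top board 0.46 97 (93, array([ 427. , -274.3]), array([35.4, 65. ]), 2.7, np.float64(6.1))
top mat 0.62 748 (744, array([438.8, 184.2]), array([149.5, 115.2]), 5.8, np.float64(0.3))
top biscuit_a 0.49 45 (44, array([ 393. , -125.7]), array([29. , 33.7]), 1.8, np.float64(16.7))
top biscuit_a 0.48 32 (32, array([ 437.2, -121.1]), array([24. , 24.8]), 88.6, np.float64(18.1))
top stand 0.63 545 (543, array([516.4, 444. ]), array([135.5, 116.2]), 34.8, np.float64(22.4))
top griptop 42 (42, array([522.2, 448.2]), array([22.8, 29.4]), 47.8, np.float64(230.9))
side board 0.65 151 (150, array([ 430.2, -276.9]), array([35.7, 65.2]), 5.2, np.float64(7.5))
side board 0.51 180 (153, array([ 426.9, -127.7]), array([102.8,  58. ]), 13.5, np.float64(9.4))
side mat 0.96 790 (787, array([443. , 183.9]), array([149.8, 121.4]), 3.9, np.float64(2.2))
side biscuit_a 0.41 42 (41, array([ 443. , -123.7]), array([29.2, 23.7]), 62.7, np.float64(20.2))
side grip_mid 0.53 317 (314, array([545.5, 520.4]), array([323.7,  62.4]), 67.8, np.float64(174.7))
side stand 0.84 665 (660, array([548.9, 483.7]), array([260.5, 107.6]), 62.6, np.float64(36.1))
side griptop 39 (39, array([527.2, 445. ]), array([29.2, 27.2]), 49.1, np.float64(232.2))
```

The top picture shows the board with its two biscuits at (281,219). The small look-alike is at (312,218), the mat at (215,215), the matchbox at (193,221) and the stand at (160,196). The side view agrees.

```bash
cat >> h.py <<'E'
from scipy.spatial.transform import Rotation as R
def go(x,y,z,yaw,tilt=None):
    """shares for tool-down pose at x,y,z with tool y axis at world yaw (deg, mod 180)"""
    s=state();q=np.array(s["tool_rot"]);Rc=R.from_quat(q[[1,2,3,0]])
    best=None
    for k in(0,180):
        a=np.radians(yaw+k);yv=np.array([np.cos(a),np.sin(a),0]);zv=np.array([0,0,-1.]);xv=np.cross(yv,zv)
        w=(Rc.inv()*R.from_matrix(np.stack([xv,yv,zv],1))).as_rotvec()
        if best is None or np.linalg.norm(w)<np.linalg.norm(best): best=w
    d=Rc.inv().apply(np.array([x,y,z])-s["tool_pos"])
    Y=Rc.apply([0,1,0]);print("t",round(s["time"],2),"pos",np.round(s["tool_pos"],4),"yaw",round(np.degrees(np.arctan2(Y[1],Y[0])),2),"q6",round(s["joint_pos"][5],2),"F",np.round(s["contact_force"],1),"w",round(s["gripper_width"],3))
    print("  shares",np.round(d/.5,4),np.round(best/1.5,4))
E
python3 -c "
from h import *
go(.43,.15,.25,97);go(.42,-.124,.25,97)"
```

```text
t 1.95 pos [0.2311 0.5807 0.2313] yaw 68.3 q6 -0.12 F [-0.5  0.3  0. ] w 0.999
  shares [-0.6881 -0.6532 -0.0374] [-0.    -0.    -0.334]
t 1.95 pos [0.2311 0.5807 0.2313] yaw 68.3 q6 -0.12 F [-0.5  0.3  0. ] w 0.999
  shares [-0.8722 -1.1698 -0.0374] [-0.    -0.    -0.334]
```

>>> jog_arm --motion "100 -0.688 -0.653 -0.037 0 0 -0.334;100 -0.688 -0.653 -0.037 0 0 -0.334;100 -0.688 -0.653 -0.037 0 0 -0.334;100 -0.688 -0.653 -0.037 0 0 -0.334;100 -0.688 -0.653 -0.037 0 0 -0.334"

```text
time: 2.58
tool_pos: [0.3617, 0.2975, 0.2438]
tool_rot: [0.001, -0.061, 0.998, 0.0]
contact_force: [1.1, -0.7, 0.3]
gripper_width: 1.0
grasp_force: 0.0
```

```bash
python3 -c "
from h import *
go(.42,-.124,.22,97)"
```

```text
t 2.58 pos [0.3617 0.2975 0.2438] yaw 97.04 q6 -1.16 F [ 1.1 -0.7  0.3] w 1.0
  shares [-0.0124 -0.8509  0.0474] [0.0002 0.0007 0.0004]
```

>>> jog_arm --motion "100 -0.012 -0.85 0.047 0 0 0;100 -0.012 -0.85 0.047 0 0 0;100 -0.012 -0.85 0.047 0 0 0;100 -0.012 -0.85 0.047 0 0 0;100 -0.012 -0.85 0.047 0 0 0"

```text
time: 3.2
tool_pos: [0.4036, -0.0119, 0.2265]
tool_rot: [0.001, -0.061, 0.998, -0.0]
contact_force: [1.3, -0.2, 0.1]
gripper_width: 0.998
grasp_force: 0.0
```

```bash
python3 -c "
from h import *
go(.42,-.124,.22,97)"
```

```text
t 3.2 pos [ 0.4036 -0.0119  0.2265] yaw 97.01 q6 -1.91 F [ 1.3 -0.2  0.1] w 0.998
  shares [-0.0052 -0.2265  0.0132] [-0.0003  0.0012  0.0001]
```

>>> jog_arm --motion "100 -0.005 -0.226 0.013 0 0 0;100 -0.005 -0.226 0.013 0 0 0;100 -0.005 -0.226 0.013 0 0 0;100 -0.005 -0.226 0.013 0 0 0;100 -0.005 -0.226 0.013 0 0 0"

```text
time: 3.82
tool_pos: [0.4199, -0.1207, 0.2198]
tool_rot: [0.0, -0.062, 0.998, 0.0]
contact_force: [-0.2, 1.7, 1.0]
gripper_width: 1.004
grasp_force: 0.0
```

Run:
```python
from h import *
f=grab_frame("wrist");save(f,"w1.png");P=pts(f)
print(f["world_from_camera"])
for r in cut_out("wrist","board"):
    print(round(r["p"],2),r["pixels"].sum(),rect(P,r["pixels"],.004,.014))
for r in cut_out("wrist","biscuit_a"):
    print("bis",round(r["p"],2),r["pixels"].sum(),rect(P,r["pixels"],.014,.025))
m=(P[...,2]>.006)&(P[...,2]<.03)&(np.hypot(P[...,0]-.42,P[...,1]+.124)<.075)
print(rect(P,m,.006,.014),rect(P,m,.006,.03))
go(.42,-.124,.22,97)
```

```text
[[-1.23534468e-01 -9.53771753e-01 -2.73968391e-01  3.49757994e-01]
 [ 9.92340272e-01 -1.18772950e-01 -3.39672156e-02 -1.29309063e-01]
 [-1.43063114e-04 -2.76065989e-01  9.61138673e-01  3.62300582e-01]
 [ 0.00000000e+00  0.00000000e+00  0.00000000e+00  1.00000000e+00]]
0.89 1753 (1628, array([ 420.7, -124.4]), array([99.6, 52. ]), 6.0, np.float64(9.8))
0.86 1330 (1301, array([ 427.8, -274.6]), array([34.7, 67.2]), 4.7, np.float64(6.6))
bis 0.91 569 (566, array([ 440.4, -121.4]), array([34.8, 34.3]), 7.7, np.float64(18.7))
bis 0.75 695 (651, array([ 394.7, -126.9]), array([35.4, 35.5]), 7.4, np.float64(18.6))
(1634, array([ 420.7, -124.4]), array([99.6, 52. ]), 6.0, np.float64(9.8)) (2877, array([ 420.7, -124.4]), array([99.6, 52. ]), 6.0, np.float64(10.8))
t 3.98 pos [ 0.42   -0.1208  0.2198] yaw 97.11 q6 -2.15 F [-0.2  0.5 -0.3] w 1.0
  shares [ 0.0007 -0.0063 -0.0004] [-0.0001  0.0003  0.0013]
```

View pics/w1.png

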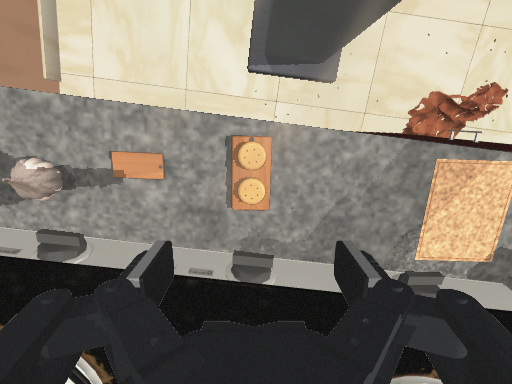

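The wrist view shows the board at (251,173) with its biscuits. The measured size of 99.6 x 52 mm, the 10 mm height and the 6° yaw all match the real board. The look-alike at (137,166) is smaller. Next I descend to straddle the board.

>>> jog_arm --motion "76 -0.001 -0.007 0.1 0 0 0.013;76 -0.001 -0.007 0.22 0 0 0.013;76 -0.001 -0.007 0.34 0 0 0.013;76 -0.001 -0.007 0.4 0 0 0.013;76 -0.001 -0.007 0.42 0 0 0.013"

```text
time: 4.6
tool_pos: [0.4193, -0.1239, 0.0076]
tool_rot: [-0.002, -0.052, 0.999, 0.001]
contact_force: [-0.8, 0.3, -0.6]
gripper_width: 0.763
grasp_force: 0.0
```

Run:
```python
from h import *
go(.4207,-.1244,.0,96)
f=grab_frame("wrist");save(f,"w2.png")
```

```text
t 4.6 pos [ 0.4193 -0.1239  0.0076] yaw 95.95 q6 -2.13 F [-0.8  0.3 -0.6] w 0.763
  shares [-0.0028 -0.0014  0.0152] [ 0.0015 -0.0024 -0.0006]
```

View pics/w2.png

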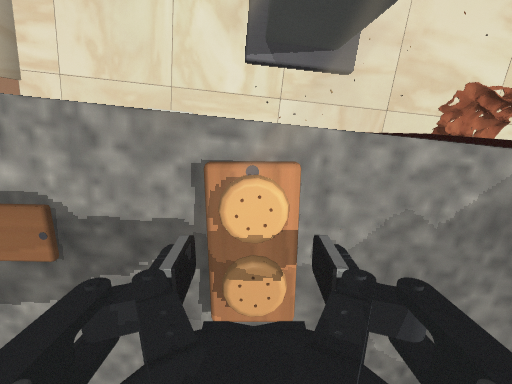

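The fingers stand on either side of the board, at about (180,270) and (330,270), clear of both biscuits. I'll lower the rest of the way and close.

>>> jog_arm --motion "74 -0.001 0 0.008 0 0 0;74 -0.001 0 0.016 0 0 0;64 -0.001 0 0.016 0 0 0;60 -0.001 0 0.016 0 0 0;58 -0.001 0 0.016 0 0 0"

```text
time: 5.28
tool_pos: [0.4218, -0.1253, 0.0028]
tool_rot: [0.0, -0.051, 0.999, -0.0]
contact_force: [-1.3, 1.7, 6.7]
gripper_width: 0.592
grasp_force: 40.7
```

Run:
```python
from h import *
go(.4207,-.1244,.0,96);print(state()["grasp_force"])
f=grab_frame("wrist");P=pts(f)
for r in cut_out("wrist","board")[:1]: print(rect(P,r["pixels"],.004,.014))
```

```text
t 5.28 pos [ 0.4218 -0.1253  0.0028] yaw 95.88 q6 -2.13 F [-1.3  1.7  6.7] w 0.592
  shares [0.0021 0.002  0.0056] [-0.      0.0004 -0.0014]
40.714430809020996
(2740, array([ 425.9, -255.2]), array([35.1, 29.5]), 4.3, np.float64(6.5))
```

>>> jog_arm --motion "64 0 0 -0.002 0 0 0;64 -0.001 0.01 -0.002 0 0 0;64 -0.006 0.035 -0.002 0 0 0;64 -0.011 0.065 -0.002 0 0 0;64 -0.016 0.095 -0.002 0 0 0"

```text
time: 6.0
tool_pos: [0.4244, -0.0759, 0.0027]
tool_rot: [0.0, -0.052, 0.999, -0.0]
contact_force: [0.9, -2.7, 1.2]
gripper_width: 0.643
grasp_force: 1.1
```

>>> jog_arm --motion "64 -0.006 0.035 0 0 0 0;64 -0.012 0.07 0 0 0 0;64 -0.018 0.105 0 0 0 0;64 -0.024 0.14 0 0 0 0;64 -0.029 0.17 0 0 0 0"

```text
time: 6.62
tool_pos: [0.4297, 0.0104, 0.0025]
tool_rot: [-0.0, -0.052, 0.999, 0.0]
contact_force: [0.9, -1.4, 1.5]
gripper_width: 0.638
grasp_force: 1.0
```

Run:
```python
from h import *
f=grab_frame("wrist");save(f,"w3.png");P=pts(f)
go(.441,.185,.002,94.5)
for t in("board","mat"):
  for r in cut_out("wrist",t)[:2]: print(t,round(r["p"],2),r["pixels"].sum(),rect(P,r["pixels"],*((.004,.014)if t=="board" else(-.01,.006))))
for t in("board","mat"):
  for r in place_of("top",t)[:2]: print(t,r)
```

```text
t 6.67 pos [0.4296 0.0116 0.0024] yaw 95.96 q6 -1.82 F [-0.   0.8  0.1] w 0.64
  shares [-0.0587  0.3425  0.0013] [ 0.0012 -0.0004  0.017 ]
board 0.92 8107 (7924, array([428.,   9.]), array([99.4, 52.4]), 6.0, np.float64(9.8))
mat 0.88 10595 (10556, array([435.3, 143.9]), array([140. ,  46.9]), 20.3, np.float64(0.9))
board {'at': [0.4218, -0.1235, -0.0023], 'p': 0.68}
board {'at': [0.4281, -0.2796, 0.0004], 'p': 0.43}
mat {'at': [0.4398, 0.1838, -0.0005], 'p': 0.88}
```

View pics/w3.png

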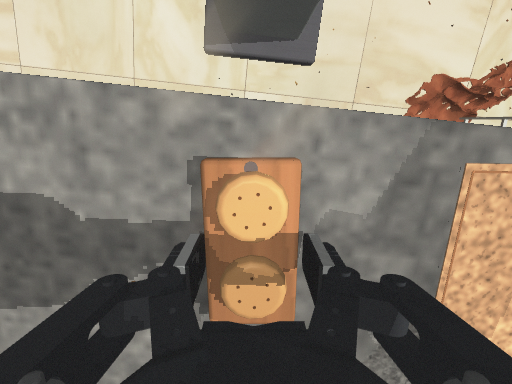

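The board is sliding flat at (252,240), both biscuits still on it. The mat is at the right, with its near edge running from (467,165) to (440,310).

>>> jog_arm --motion "64 -0.005 0.025 0 0 0 0;64 -0.01 0.06 0 0 0 0;64 -0.016 0.095 0 0 0 0;64 -0.021 0.125 0 0 0 0;64 -0.025 0.145 0 0 0 0"

```text
time: 7.5
tool_pos: [0.435, 0.0831, 0.0026]
tool_rot: [-0.0, -0.051, 0.999, -0.0]
contact_force: [-0.1, -0.9, 0.0]
gripper_width: 0.642
grasp_force: 0.5
```

Run:
```python
from h import *
f=grab_frame("wrist");P=pts(f)
go(.441,.185,.002,94.5)
for r in cut_out("wrist","mat")[:1]:
    m=r["pixels"];print(m.sum())
    c=max(cv2.findContours(m.astype(np.uint8),0,1)[0],key=len)[:,0]
    q=np.array([P[v,u] for u,v in c])
    for n,s in(("nearY",(abs(q[:,1]-.128)<.013)&(q[:,0]>.38)&(q[:,0]<.5)),("minX",(abs(q[:,0]-.366)<.02)&(q[:,1]>.14)&(q[:,1]<.235))):
        a=q[s]
        if len(a)<8: print(n,len(a));continue
        vx,vy,x0,y0=cv2.fitLine((a[:,:2]*1000).astype(np.float32),cv2.DIST_HUBER,0,.01,.01).ravel()
        print(n,len(a),"dir",np.degrees(np.arctan2(vy,vx)),x0,y0)
m=grab_frame("top");P=pts(m)
for k in range(2):
  for r in cut_out("top","mat")[:1]: print(rect(P,r["pixels"],-.01,.006))
```

```text
t 7.55 pos [0.4351 0.0838 0.0027] yaw 95.92 q6 -1.65 F [-0.   0.2 -0. ] w 0.638
  shares [-0.0325  0.2     0.0015] [0.0005 0.0001 0.0165]
29229
nearY 142 dir 6.473958 407.81375 122.048546
minX 184 dir -87.004745 365.53076 178.07837
(352, array([437. , 183.4]), array([145.9, 110.2]), 2.9, np.float64(0.4))
(352, array([437. , 183.4]), array([145.9, 110.2]), 2.9, np.float64(0.4))
```

>>> jog_arm --motion "64 -0.003 0.015 0 0 0 0.003;64 -0.008 0.045 0 0 0 0.006;64 -0.013 0.08 0 0 0 0.01;64 -0.018 0.11 0 0 0 0.013;64 -0.022 0.135 0 0 0 0.0165"

```text
time: 8.38
tool_pos: [0.4391, 0.1511, 0.0027]
tool_rot: [-0.0, -0.039, 0.999, -0.0]
contact_force: [-0.3, -1.8, 1.1]
gripper_width: 0.641
grasp_force: 0.7
```

>>> jog_arm --motion "64 -0.003 0.025 0 0 0 0;64 -0.007 0.045 0 0 0 0;64 -0.01 0.06 0 0 0 0;64 -0.01 0.065 0 0 0 0;64 -0.01 0.065 0 0 0 0"

```text
time: 9.0
tool_pos: [0.4416, 0.1837, 0.0027]
tool_rot: [0.0, -0.039, 0.999, 0.0]
contact_force: [0.5, 0.3, -0.2]
gripper_width: 0.642
grasp_force: 0.0
```

>>> jog_arm --motion "60 0 0 0 0 0 0;58 0 0 0 0 0 0;70 0 0 0 0 0 0;76 0 0 0 0 0 0;78 0 0 -0.06 0 0 0"

```text
time: 9.62
tool_pos: [0.439, 0.1827, 0.0303]
tool_rot: [-0.003, -0.039, 0.999, -0.001]
contact_force: [-0.7, 0.6, 0.3]
gripper_width: 0.781
grasp_force: 0.0
```

Run:
```python
from h import *
go(.441,.185,.25,94.5)
```

```text
t 9.62 pos [0.439  0.1827 0.0303] yaw 94.45 q6 -1.41 F [-0.7  0.6  0.3] w 0.781
  shares [-0.0016  0.0038 -0.4394] [-0.0006 -0.0042 -0.0005]
```

>>> jog_arm --motion "80 0 0 -0.1 0 0 0;90 0 0 -0.22 0 0 0;100 0 0 -0.34 0 0 0;100 0 0 -0.43 0 0 0;100 0 0 -0.43 0 0 0"

```text
time: 10.25
tool_pos: [0.4439, 0.184, 0.2529]
tool_rot: [0.005, -0.039, 0.999, 0.001]
contact_force: [0.7, -0.6, 0.6]
gripper_width: 0.998
grasp_force: 0.0
```

```bash
cat > mm.py <<'E'
from h import *
def look(n):
    f=grab_frame("wrist");save(f,n);P=pts(f)
    b=[]
    m=(P[...,2]>.0065)&(P[...,2]<.03)&(np.hypot(P[...,0]-.441,P[...,1]-.185)<.07)
    print("board",rect(P,m,.0065,.03),rect(P,m,.0065,.0145))
    for r in cut_out("wrist","mat")[:1]:
        k=r["pixels"];u=cv2.morphologyEx((k|m).astype(np.uint8),cv2.MORPH_CLOSE,np.ones((7,7)))>0
        print("mat",r["p"],rect(P,u,-.01,.006))
        c=max(cv2.findContours(u.astype(np.uint8),0,1)[0],key=len)[:,0];q=np.array([P[v,w] for w,v in c])
        a=np.radians(4);ex=np.array([np.cos(a),np.sin(a)]);ey=np.array([-ex[1],ex[0]])
        q2=q[:,:2]-[.441,.185];A=q2@ex;B=q2@ey;L=[]
        for nm,s in(("x-",(abs(A+.075)<.012)&(abs(B)<.045)),("x+",(abs(A-.075)<.012)&(abs(B)<.045)),("y-",(abs(B+.0575)<.012)&(abs(A)<.06)),("y+",(abs(B-.0575)<.012)&(abs(A)<.06))):
            if s.sum()<10: print(nm,"few");continue
            vx,vy,x0,y0=cv2.fitLine((q[s,:2]*1000).astype(np.float32),cv2.DIST_HUBER,0,.01,.01).ravel()
            print(nm,s.sum(),"dir",round(np.degrees(np.arctan2(vy,vx)),2),"A,B med mm",np.round([np.median(A[s])*1e3,np.median(B[s])*1e3],1))
    for r in cut_out("wrist","biscuit_a")[:2]: print("bis",rect(P,r["pixels"],.014,.026))
E
python3 - <<'E'
from mm import *
look("w4.png");go(.441,.185,.25,94.5)
E
```

```text
board (2473, array([440. , 183.4]), array([98.4, 51.9]), 4.4, np.float64(10.9)) (1419, array([440. , 183.4]), array([98.4, 51.9]), 4.4, np.float64(9.8))
mat 0.88 (5670, array([439.9, 182. ]), array([152. , 117.1]), 5.3, np.float64(1.0))
x- 65 dir -85.26 A,B med mm [-76.5   0.7]
x+ 58 dir -85.56 A,B med mm [72.9 -0.2]
y- 80 dir 4.97 A,B med mm [ -3.2 -60.6]
y+ 81 dir 5.63 A,B med mm [-3.6 54.3]
bis (511, array([459.9, 184.3]), array([35.2, 35.9]), 3.6, np.float64(18.6))
bis (553, array([413.6, 180.8]), array([35.3, 34.8]), 3.6, np.float64(18.6))
t 10.4 pos [0.4409 0.1833 0.2461] yaw 94.46 q6 -1.41 F [0.4 0.2 0.2] w 0.998
  shares [-0.0005  0.0035 -0.0078] [-0.0002 -0.0015 -0.0004]
```

View pics/w4.png

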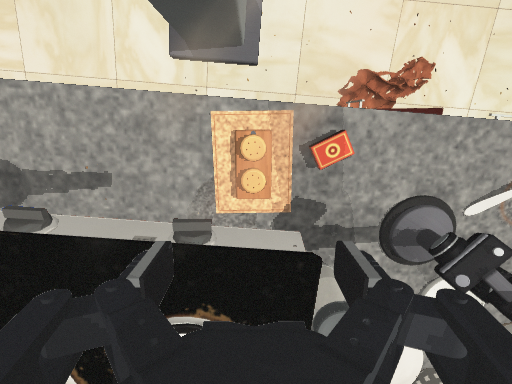

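The board with both biscuits lies on the mat at (253,163). It is within 2 mm and 1° of centred, so I'll leave it. The stand's camera head is at (475,265), so I'll look at it from above next.

Run:
```python
from h import *
go(.51,.42,.38,147)
```

```text
t 10.4 pos [0.4409 0.1833 0.2461] yaw 94.46 q6 -1.41 F [0.4 0.2 0.2] w 0.998
  shares [-0.174   0.4612 -0.2684] [ 5.000e-04 -1.500e-03 -6.113e-01]
```

>>> jog_arm --motion "100 0 0 -0.12 0 0 -0.12;100 -0.05 0.1 -0.24 0 0 -0.25;100 -0.1 0.22 -0.268 0 0 -0.37;100 -0.14 0.34 -0.268 0 0 -0.49;100 -0.174 0.45 -0.268 0 0 -0.611"

```text
time: 11.02
tool_pos: [0.5075, 0.4012, 0.3791]
tool_rot: [-0.001, -0.479, 0.878, -0.0]
contact_force: [0.5, 0.6, -0.4]
gripper_width: 1.004
grasp_force: 0.0
```

>>> jog_arm --motion "100 0 0.01 0 0 0 0;100 0 0.01 0 0 0 0;100 0 0.01 0 0 0 0;100 0 0.01 0 0 0 0;100 0 0.01 0 0 0 0"

```text
time: 11.65
tool_pos: [0.5031, 0.4014, 0.382]
tool_rot: [0.001, -0.476, 0.879, -0.0]
contact_force: [-0.2, -0.3, 0.4]
gripper_width: 1.001
grasp_force: 0.0
```

Run:
```python
from h import *
f=grab_frame("wrist");save(f,"w5.png");P=pts(f);np.savez("w5.npz",P=P,c=f["color"])
go(.526,.447,.30,147)
for t in("grip_mid","button_face","lens","stand"): print(t,[(round(r["p"],2),np.round(r["at"],4)) for r in place_of("wrist",t)[:2]])
Z=P[...,2];n=np.hypot(P[...,0]-.526,P[...,1]-.447)<.05
for lo,hi in((.227,.24),(.2,.24)):
    m=n&(Z>lo)&(Z<hi);print(lo,m.sum(),rect(P,m,0,1))
```

```text
t 11.7 pos [0.5031 0.4016 0.3819] yaw 146.92 q6 -2.01 F [-0.3 -0.   0.4] w 1.0
  shares [-0.101   0.0113  0.1639] [-0.0003  0.0005 -0.0009]
grip_mid [(0.68, array([0.5243, 0.4437, 0.2056]))]
button_face [(0.73, array([0.4438, 0.1799, 0.0034])), (0.68, array([0.5086, 0.461 , 0.2039]))]
lens [(0.69, array([0.4844, 0.3842, 0.1323]))]
stand [(0.73, array([0.4435, 0.1809, 0.0023])), (0.57, array([ 5.281e-01,  4.476e-01, -4.000e-04]))]
0.227 452 (452, array([525. , 447.6]), array([24.4, 27.9]), 55.3, np.float64(232.5))
0.2 741 (741, array([522.3, 449.4]), array([25.1, 36.1]), 53.9, np.float64(230.4))
```

View pics/w5.png

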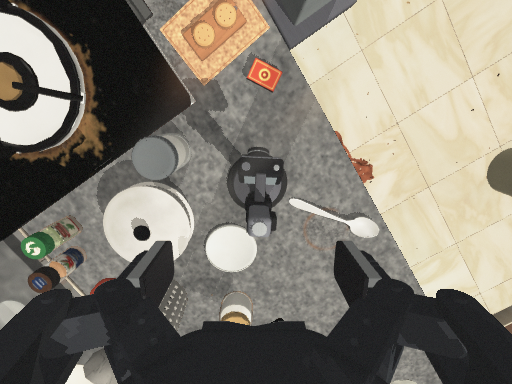

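The picture shows the stand's head at (258,200). The grip's top is at (260,228) with the button on its right side. The size of 25 x 28 mm and height of 232.5 mm match the description. The finger axis should be at about 145.5°.

Run:
```python
from h import *
go(.5246,.4478,.188,145.5)
```

```text
t 11.9 pos [0.503  0.402  0.3815] yaw 146.97 q6 -2.01 F [-0.3 -0.6  0.2] w 1.002
  shares [-0.1002  0.0138  0.387 ] [-0.0001  0.0001  0.0171]
```

>>> jog_arm --motion "85 -0.08 0.01 0.02 0 0 0.017;85 -0.1 0.014 0.1 0 0 0.017;85 -0.1 0.014 0.18 0 0 0.017;85 -0.1 0.014 0.24 0 0 0.017;85 -0.1 0.014 0.24 0 0 0.017"

```text
time: 12.52
tool_pos: [0.523, 0.447, 0.2573]
tool_rot: [-0.003, -0.466, 0.885, -0.0]
contact_force: [0.5, -0.1, -0.3]
gripper_width: 0.848
grasp_force: 0.0
```

Run:
```python
from h import *
f=grab_frame("wrist");save(f,"w6.png");P=pts(f)
go(.5246,.4478,.188,145.5)
Z=P[...,2];n=np.hypot(P[...,0]-.526,P[...,1]-.447)<.03
for lo,hi in((.227,.24),(.2,.24)):
    m=n&(Z>lo)&(Z<hi);print(lo,m.sum(),rect(P,m,0,1))
```

```text
t 12.57 pos [0.524  0.4476 0.2603] yaw 145.52 q6 -1.94 F [-0.2 -0.5  0.8] w 0.847
  shares [-0.0013 -0.001   0.1445] [ 0.0006 -0.0015  0.0002]
0.227 1347 (1347, array([525. , 447.9]), array([24.7, 27.5]), 55.6, np.float64(232.4))
0.2 2100 (2100, array([522.2, 449.7]), array([25.1, 36.3]), 55.1, np.float64(231.0))
```

View pics/w6.png

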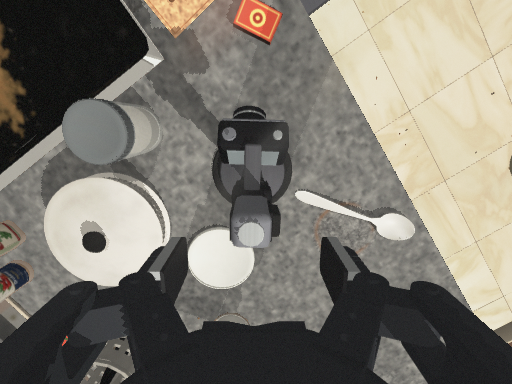

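The grip is at (252,220), between the open fingers, with the button on its right. Yaw and centre are confirmed, so I'll descend and squeeze.

>>> jog_arm --motion "85 -0.001 -0.001 0.06 0 0 0;85 -0.001 -0.001 0.11 0 0 0;85 -0.001 -0.001 0.143 0 0 0;60 -0.001 -0.001 0.143 0 0 0;45 -0.001 -0.001 0.143 0 0 0"

```text
time: 13.2
tool_pos: [0.5256, 0.4487, 0.1919]
tool_rot: [0.001, -0.466, 0.885, 0.0]
contact_force: [-3.6, 0.6, 0.6]
gripper_width: 0.455
grasp_force: 1.7
```

>>> jog_arm --motion "30 0 0 0 0 0 0;10 0 0 0 0 0 0;0 0 0 0 0 0 0;0 0 0 0 0 0 0;0 0 0 0 0 0 0"

```text
time: 13.82
tool_pos: [0.5262, 0.4484, 0.1927]
tool_rot: [0.002, -0.465, 0.885, 0.0]
contact_force: [1.2, -1.6, 6.3]
gripper_width: 0.322
grasp_force: 59.1
```

Run:
```python
from h import *
go(.5246,.4478,.188,145.5);print(state()["grasp_force"],.35)
```

```text
t 13.82 pos [0.5262 0.4484 0.1927] yaw 145.41 q6 -1.94 F [ 1.2 -1.6  6.3] w 0.322
  shares [0.0029 0.002  0.0093] [-0.0008  0.0023 -0.0011]
59.118212163448334 0.35
```

The opening reads 27.4 mm. With the reading offset seen on the board that is about 29 mm, so the button is fully in. I'll pull up gently.

>>> jog_arm --motion "0 0 0 -0.006 0 0 0;0 0 0 -0.015 0 0 0;0 0 0 -0.03 0 0 0;0 0 0 -0.045 0 0 0;0 0 0 -0.06 0 0 0"

```text
time: 14.45
tool_pos: [0.5261, 0.4483, 0.219]
tool_rot: [0.001, -0.465, 0.885, 0.0]
contact_force: [5.0, 2.8, -4.5]
gripper_width: 0.319
grasp_force: 59.3
```

Run:
```python
from h import *
go(.5246,.4478,.29,145.5);print(state()["grasp_force"])
f=grab_frame("wrist")
print([(t,[(round(r["p"],2),np.round(r["at"],4)) for r in place_of(c,t)[:2]]) for c in("wrist","side") for t in("lens","grip_mid")])
```

```text
t 14.45 pos [0.5261 0.4483 0.219 ] yaw 145.43 q6 -1.94 F [ 5.   2.8 -4.5] w 0.319
  shares [ 0.0023  0.0018 -0.1419] [-0.0006  0.0015 -0.0008]
59.258590042591095
[('lens', [(0.97, array([0.4865, 0.3824, 0.1606]))]), ('grip_mid', [(0.82, array([0.5242, 0.4449, 0.2347])), (0.32, array([ 4.299e-01,  5.912e-01, -1.000e-04]))]), ('lens', [(0.61, array([0.4813, 0.3836, 0.1354])), (0.31, array([0.5212, 0.4456, 0.2041]))]), ('grip_mid', [(0.66, array([0.5263, 0.4475, 0.2055]))])]
```

>>> jog_arm --motion "0 0 0 -0.02 0 0 0;0 0 0 -0.045 0 0 0;0 0 0 -0.07 0 0 0;0 0 0 -0.095 0 0 0;0 0 0 -0.115 0 0 0"

```text
time: 15.32
tool_pos: [0.5261, 0.4483, 0.2766]
tool_rot: [0.001, -0.465, 0.885, 0.0]
contact_force: [6.7, 3.3, -4.0]
gripper_width: 0.321
grasp_force: 59.5
```

>>> jog_arm --motion "0 0 0 -0.008 0 0 0;0 0 0 -0.014 0 0 0;0 0 0 -0.02 0 0 0;0 0 0 -0.02 0 0 0;0 0 0 -0.02 0 0 0"

```text
time: 15.95
tool_pos: [0.5261, 0.4484, 0.2867]
tool_rot: [0.001, -0.465, 0.885, 0.0]
contact_force: [6.1, 2.8, -2.6]
gripper_width: 0.324
grasp_force: 59.6
```

>>> jog_arm --motion "0 0 0 -0.004 0 0 0;0 0 0 -0.008 0 0 0;0 0 0 -0.01 0 0 0;0 0 0 -0.01 0 0 0;0 0 0 -0.01 0 0 0"

```text
time: 16.58
tool_pos: [0.5261, 0.4483, 0.2914]
tool_rot: [0.001, -0.465, 0.885, 0.0]
contact_force: [6.5, 2.4, -3.4]
gripper_width: 0.322
grasp_force: 59.6
```

>>> jog_arm --motion "0 0 0 -0.002 0 0 0;0 0 0 -0.004 0 0 0;0 0 0 -0.004 0 0 0;0 0 0 -0.004 0 0 0;0 0 0 -0.004 0 0 0"

```text
time: 17.2
tool_pos: [0.5261, 0.4483, 0.2927]
tool_rot: [0.001, -0.465, 0.885, 0.0]
contact_force: [7.6, 2.7, -5.3]
gripper_width: 0.319
grasp_force: 60.1
```

>>> jog_arm --motion "0 0 0 -0.002 0 0 0;0 0 0 -0.003 0 0 0;0 0 0 -0.003 0 0 0;0 0 0 -0.003 0 0 0;0 0 0 -0.003 0 0 0"

```text
time: 17.82
tool_pos: [0.5261, 0.4483, 0.2928]
tool_rot: [0.001, -0.465, 0.885, -0.0]
contact_force: [8.8, 4.5, -7.8]
gripper_width: 0.322
grasp_force: 59.8
```

>>> jog_arm --motion "0 0 0 -0.002 0 0 0;0 0 0 -0.002 0 0 0;0 0 0 -0.002 0 0 0;0 0 0 -0.002 0 0 0;0 0 0 -0.002 0 0 0"

```text
time: 18.45
tool_pos: [0.5261, 0.4483, 0.2928]
tool_rot: [0.0, -0.465, 0.885, -0.0]
contact_force: [9.5, 4.6, -11.0]
gripper_width: 0.318
grasp_force: 59.9
```

Run:
```python
from h import *
go(.5261,.4483,.293,145.5)
f=grab_frame("wrist");f2=grab_frame("side");save(f2,"side9.png")
print([(t,[(round(r["p"],2),np.round(r["at"],4)) for r in place_of(c,t)[:2]]) for c in("wrist","side") for t in("lens","grip_mid","board","mat","matchbox")])
im=cv2.imread("pics/side9.png")[60:260,80:300];cv2.imwrite("pics/side9c.png",cv2.resize(im,None,fx=3,fy=3)[:600,:])
```

```text
t 18.45 pos [0.5261 0.4483 0.2928] yaw 145.45 q6 -1.94 F [  9.5   4.6 -11. ] w 0.318
  shares [-0.0001 -0.     -0.0005] [-0.0002  0.0001 -0.0006]
[('lens', [(0.71, array([0.4856, 0.3805, 0.236 ])), (0.33, array([0.5295, 0.4484, 0.0014]))]), ('grip_mid', [(0.63, array([0.5252, 0.4452, 0.3059])), (0.51, array([0.5286, 0.4469, 0.0029]))]), ('board', [(0.21, array([0.5232, 0.4448, 0.3046]))]), ('mat', []), ('matchbox', [(0.78, array([ 0.4055,  0.2892, -0.0035]))]), ('lens', [(0.86, array([0.4829, 0.3845, 0.2342])), (0.68, array([0.625 , 0.3084, 0.0018]))]), ('grip_mid', [(0.54, array([0.5223, 0.4503, 0.3069]))]), ('board', [(0.65, array([ 4.280e-01, -2.742e-01,  1.000e-04])), (0.51, array([0.4405, 0.1836, 0.    ]))]), ('mat', [(0.66, array([0.4425, 0.1802, 0.0015]))]), ('matchbox', [(0.57, array([ 0.4121,  0.2926, -0.0006]))])]
```

View pics/side9c.png

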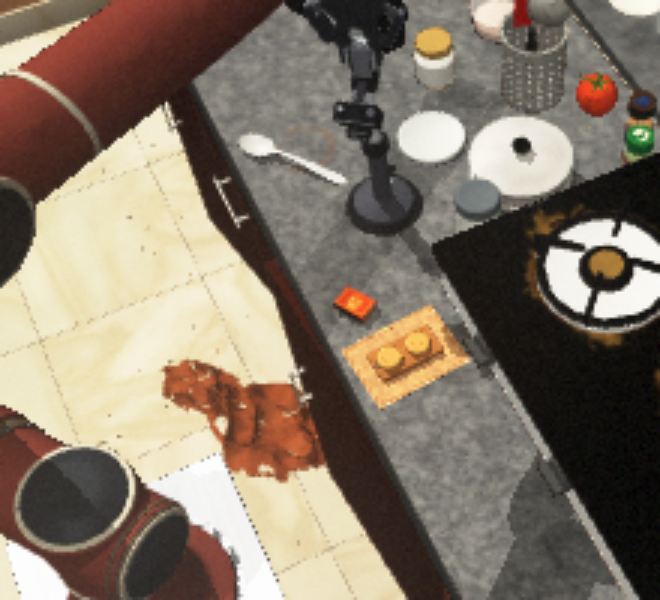

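The enlarged crop shows the board with its biscuits centred on the mat at (405,355) and the camera head raised in the gripper at (360,115). The grip's middle is at 306 mm, up 100 mm, and it is pulling against the end stop.

```bash
python3 -c "
from plant import *
print(job_done())"
```

```text
the job is handed in; nothing more can be done
None
```

The board and its two biscuits lie centred on the mat (within about 2 mm and 1°), the camera is held at the second stop with the clutch button squeezed in, and the job is handed in.

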